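# Close the sample jar whose cap sits on top of its thread

### The arm

A 6-joint arm with a two-finger parallel gripper is mounted at the origin on the work surface. World frame = base frame: x ahead of the robot, y to its left, z up, the work surface at z = 0. Lengths are in m, angles in degrees, forces in N, time in s.
With the tool pointing down it reaches from about 0.35 to 0.875 m from the base axis. Payload 4.2 kg.
Tool frame: the origin (TCP) lies midway between the tips of the shut fingers; the grasp point (between the pads) lies 19 mm behind it; z points along the fingers, y is the direction in which the jaws open and shut (so a half turn about z gives the same grasp; the last joint's range is limited). The gripper opens to 87 mm and grips with 3 to 60 N. Pads are 19 mm wide; open, the fingers measure 117 mm over their backs; the gripper's body (75 mm by 190 mm) begins 51 mm behind the grasp point.
Start: joints at [77.899, 22.042, 0.453, 0, -68.411, -14.817], TCP at [0.283, 0.557, 0.223] pointing down, gripper open.
Joint ranges: [-179.83, 179.83], [-69.29, 118.12], [-61.27, 80.66], [-181.25, 117.63], [-171.15, -9.14], [-177.46, 177.46]. Speed limits (degrees/s): [159.86, 159.86, 180, 180, 180, 180].

### API

Orientations are given as a 3x3 rotation matrix whose columns are the frame's x, y, z axes.
In Python, from station import r gives the robot as it stands.
- The arm moves only by the tool play_rows, never from a script. Its argument "commands" is a list that holds one entry, the list of rows, each a list of 7 numbers: the shift along the world's x, y, z in m, then the turn, a rotation vector about the world's x, y, z in rad, then the closure, from 0 (fully open) to 1 (shut). A call has 1 to 5 rows; each row is the pose to reach, as a shift and turn from the pose commanded when the call began; what a row does not reach only later rows make up. A row lasts 1/10 s, in which the tool goes at most 50 mm and 8.59 degrees, less where a joint would pass 70% of its speed; a pose out of reach is approached as far as the arm can. A call with a gripper value outside its range is refused whole. The fingers move at their own pace and stop on an object; the grip force is fixed at half the most. Time passes only in rows, so rows that repeat a pose let the fingers close. It gives the time, the measured TCP pose, the force and the opening at its end, in the units of the state.
- r.sense(): the state, without advancing time (a new reading comes with each control period).
- r.capture(name): name is "scene" or "top" or "wrist"; returns a dict with "image" (384x512x3 uint8, red, green, blue), "range_z" (384x512 float32, m along the optical axis (not along the pixel's ray), 0 where there is no reading), "intrinsics" (3x3 intrinsics, pixels), "k1" (the pictures are not rectified: a ray, as slopes to the right and down, at radius r is drawn at 1 + k1 r^2 times it, then the intrinsics apply), "extrinsics" (4x4, takes a point from camera to world coordinates); the wrist camera has in their place "mount" (4x4, takes a point from camera to tool coordinates, whose origin is the TCP and whose axes are the flange's). Camera axes: x right, y up, looking along -z (the intrinsics and any distortion apply to the point x, -y, -z); pixel columns grow to the right and rows downward; lengths in m; the calibration is good to about 2 mm. A picture is of the moment at which its call begins: read the wrist's pose just before it.
- r.finish_job(): hands the job in, once; it reports no verdict.
The state is a dict: "time_s": time; "joints": joint angles; "joint_velocities": joint speeds; "effort": joint torques, N m; "tcp_pos": TCP position; "ee_rot": TCP orientation; "wrist_force": force on the tool from outside, world axes, zero at the start; "moment": the same for the moment, N m; "gripper_width": opening from 0.0 (shut) to 1.0 (fully open).
Only numpy, scipy, OpenCV 4.12 (cv2) and the standard library are available. Lean on these libraries where they do the work, as an engineer would, in place of code of your own. Each camera call takes 0.05 s, during which the arm holds its last target. There are 200 camera calls.

### The job

In the water-testing lab one of the two winged-cap sample jars was left with its grey cap merely resting high on top of the thread, white neck showing below it. Hold that cap by its bar, turn it backward (counter-clockwise seen from above) until the bar points at the two ears of the jar and let the cap drop down onto the shoulder there, then screw it forward (clockwise) as far as it goes and let go of it.

Things in the scene. Friction and masses are not known exactly. Their poses are not given: they have to be found in the camera images.
- cap_bar (a point): Centre of the grip bar standing on the loose grey cap: 58 mm long (point x), 14 thick (y), 38 high (z, 19 above and below this point). The round cap under it is 74 mm across, 25 high, about 90 g, loose. At first it rests level on top of the thread, concentric with the jar to 2 mm, this point 56 mm above the shoulder; dropped, 44 mm.
- jar_shoulder (a point): Centre of the open jar's flat white shoulder, on the jar's upright axis, 85 mm above the bench; z up. Jar 92 mm across, fixed. Two white ears (11 mm wide, reaching 57 mm from the axis) stand on its rim at point +x and -x. With the bar along them within 20 degrees the cap's lugs meet the thread gaps and it goes straight down 12 mm.
- jar: The same jar; origin on the bench under its axis, axes as the shoulder's; round steel foot 124 mm across. Bar angle about z from the ears' line: at first -44 to -58 degrees (clockwise), a stop near -64 on top. Once down, the cap turns clockwise to a hard stop at about -52, where it is locked under the thread. It turns freely; play 2.5 mm sideways, 3.5 mm up.
- closed_jar: The other, identical jar with its cap already down and closed (no white neck showing under the cap); all fixed, nothing to do there. Origin on the bench under its axis, 124 mm foot, top of its bar 148 mm above the bench.
Not all that is in view belongs to the job. What is shaped like the part that bears cap_bar but pink or red is not meant.

How it is judged:
By the outcome, as a careful person would: the job done as asked, in the order asked, and still so for the second after the job is handed in, with the robot touching nothing.
It also fails if it takes over 32 s, if anything falls off the work surface, if the arm or the gripper's body presses on something with over 40 N, if the wrist force passes 120 N, or if a joint passes its speed limit or range.

## Working session

There is one attempt and no reset: what is moved stays moved. The work goes in short steps, Python scripts to look and compute and a tool call to move; the robot and the scene stay as the last step left them, time stands still between calls to the robot, and variables do not carry over. Pictures are saved under pics/ and viewed, about 8 in all and at most 12, crops included, and the job is handed in when it is done.

Besides the shell and the picture viewer there is one more tool, called after "Emit:" as a command line: name --argument value ..., lists and objects as JSON in quotes. play_rows: Moves the arm, as the interface text tells. Its arguments: {"type":"object","properties":{"commands":{"type":"array","items":{"type":"array","items":{"type":"array","items":{"type":"number"}}}}},"required":["commands"]}

```bash
mkdir -p pics; cat > h.py <<'E'
import numpy as np, cv2
from station import r
def cap(n):
    s=r.sense(); c=r.capture(n)
    if 'extrinsics' in c: E=np.array(c['extrinsics'])
    else:
        T=np.eye(4);T[:3,:3]=s['ee_rot'];T[:3,3]=s['tcp_pos'];E=T@np.array(c['mount'])
    return c,E
def rays(c,E,uv):
    K=np.array(c['intrinsics'],float);uv=np.asarray(uv,float).reshape(-1,1,2)
    p=cv2.undistortPoints(uv,K,np.array([c['k1'],0,0,0,0.])).reshape(-1,2)
    d=np.c_[p[:,0],-p[:,1],-np.ones(len(p))]
    return E[:3,3],d@E[:3,:3].T
def onz(c,E,uv,z):
    o,d=rays(c,E,uv); return o+d*((z-o[2])/d[:,2])[:,None]
def cloud(c,E):
    h,w=c['range_z'].shape
    uv=np.stack(np.meshgrid(np.arange(w),np.arange(h)),-1)
    o,d=rays(c,E,uv); return (o+d*c['range_z'].reshape(-1,1)).reshape(h,w,3)
def save(img,n): cv2.imwrite('pics/'+n,cv2.cvtColor(img,cv2.COLOR_RGB2BGR))
E
python3 - <<'E'
from h import *
s=r.sense();print(s['time_s'],s['tcp_pos'],s['ee_rot'],s['gripper_width'])
for n in('scene','top'):
    c,E=cap(n);save(c['image'],n+'.png');print(n,E[:3,3],c['k1'])
E
```

```text
0.0 [0.28266035 0.55674756 0.22146296] [[ 8.91582646e-01 -4.52857090e-01 -9.17334176e-04]
 [-4.52858012e-01 -8.91580444e-01 -1.98300090e-03]
 [ 8.01388023e-05  2.18343132e-03 -9.99997613e-01]] 0.9980383768251366
scene [1.02731745 0.01240222 0.79237948] -0.1588989632653796
top [ 0.44697055 -0.0294526   0.93976524] -0.13756461542703177
```

View pics/scene.png

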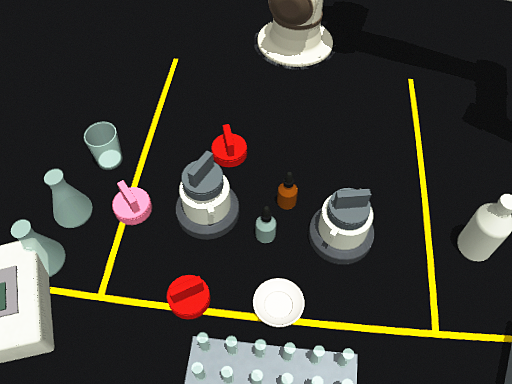

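View pics/top.png

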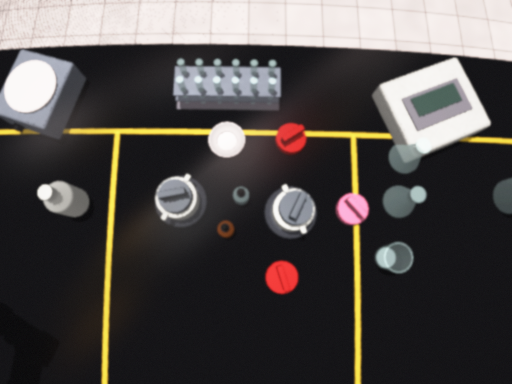

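Scene: grey winged caps at (205,175) and (350,205). Red ones at (229,148) and (188,295) and a pink one at (131,203) are decoys. Top: the same two grey caps are at (297,208) and (173,195). Next I'll compare bar-top heights and look at a crop.

```bash
python3 - <<'E'
from h import *
c,E=cap('scene');im=c['image']
a=cv2.resize(im[145:245,165:255],None,fx=4,fy=4,interpolation=2);b=cv2.resize(im[175:275,300:390],None,fx=4,fy=4,interpolation=2)
save(np.hstack([a,b]),'crop.png')
P=cloud(c,E)
for n,(x0,x1,y0,y1) in dict(L=(175,240,145,240),R=(305,380,180,262)).items():
    p=P[y0:y1,x0:x1].reshape(-1,3);z=p[:,2]
    print('scene',n,np.histogram(z,bins=np.arange(-.005,.18,.005))[0],np.sort(z)[-20:].round(4)[::5])
c,E=cap('top');P=cloud(c,E)
for n,(x0,x1,y0,y1) in dict(L=(262,320,180,240),R=(150,208,170,228)).items():
    p=P[y0:y1,x0:x1].reshape(-1,3);im=c['image'][y0:y1,x0:x1].reshape(-1,3).astype(int);z=p[:,2]
    q=p[(z>z.max()-.012)]
    (cx,cy),wh,an=cv2.minAreaRect((q[:,:2]*1000).astype(np.float32))
    bx=cv2.boxPoints(((cx,cy),wh,an))
    print('top',n,np.histogram(z,bins=np.arange(-.005,.18,.005))[0],len(q),q.mean(0),np.percentile(z,[97,99,100]),(cx,cy),wh,bx.tolist())
    w=p[(z>.07)&(z<.1)&(im.min(1)>150)]; print(len(w),w.mean(0))
E
```

```text
scene L [ 130 1549  157  109  122  246  729  361   75   78   74   69   80   78
   56   57   68   87  488   47   14   59   59   64   81  537  159   41
   48   47   47   52   54  216    0    0] [0.7924 0.7924 0.7924 0.7924]
scene R [ 153 2038  102   75   76  186  467  388   58   59   64   69   59   58
   72   53   66  103  405  115   67   61  101  615   58   47   59   56
   57   51  167  114    0    0    0    0] [0.7924 0.7924 0.7924 0.7924]
top L [676 702   7   4  24 234 286 102  16   5   7   8   7   6  12  16   2 176
 194  29  10   6  14   6  78 597  18   2   6   7   6   6 111  87   0   0] 11 [ 0.44697055 -0.0294526   0.93976524] [0.15986718 0.16113966 0.93976524] (446.9705505371094, -29.452604293823242) (0.0, 0.0) [[446.9705505371094, -29.452604293823242], [446.9705505371094, -29.452604293823242], [446.9705505371094, -29.452604293823242], [446.9705505371094, -29.452604293823242]]
409 [ 0.544073   -0.1225857   0.08532491]
top R [540 652  11  13  26 191 299 102  10  13  13  21   9  10  13  17  17 168
 212  49  19  17 321 323  16   9  17  14  15  15 187   6   0   0   0   0] 18 [ 0.44697055 -0.0294526   0.93976524] [0.14813918 0.14962443 0.93976524] (446.9705505371094, -29.452604293823242) (0.0, 0.0) [[446.9705505371094, -29.452604293823242], [446.9705505371094, -29.452604293823242], [446.9705505371094, -29.452604293823242], [446.9705505371094, -29.452604293823242]]
401 [0.56949517 0.11745431 0.08588216]
```

View pics/crop.png

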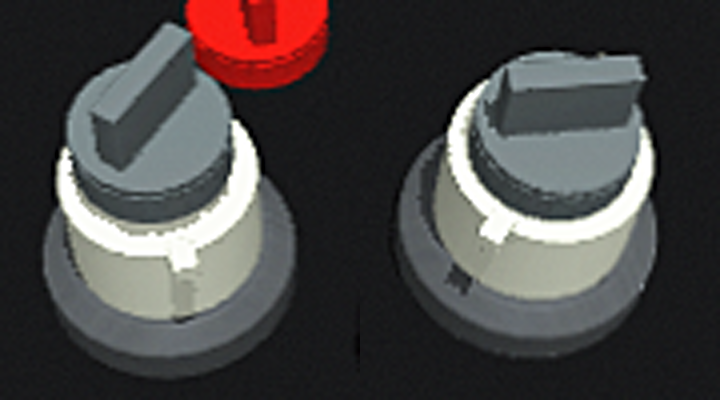

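The left jar in the scene view (top view (297,208)) is the loose one: bar top at 160 mm, against 148 mm on the other. Both match the description. Next: bar axis, centre and ear line.

```bash
cat >> h.py <<'E'
def meas(n,cen,ztop=.153):
    c,E=cap(n);P=cloud(c,E);v=c['range_z']>0;im=c['image'].astype(int)
    d=np.hypot(P[...,0]-cen[0],P[...,1]-cen[1]);z=P[...,2]
    def pca(m):
        q=P[m];m0=q[:,:2].mean(0);u=np.linalg.svd(q[:,:2]-m0,full_matrices=False)[2][0]
        return len(q),q.mean(0).round(4),round(np.degrees(np.arctan2(u[1],u[0]))%180,1)
    mb=v&(d<.05)&(z>ztop)&(z<.2)
    (cx,cy),wh,an=cv2.minAreaRect((P[mb][:,:2]*1000).astype(np.float32))
    print(n,'bar',pca(mb),'rect',round(cx,1),round(cy,1),np.round(wh,1),round(an,1))
    md=v&(d<.05)&(z>ztop-.025)&(z<ztop-.012)
    (x,y),R=cv2.minEnclosingCircle((P[md][:,:2]*1000).astype(np.float32)); print(' cap disc',x,y,R,P[md][:,2].mean())
    ms=v&(d<.06)&(z>.075)&(z<.095)&(im.min(2)>120)
    q=P[ms][:,:2]*1000;(x,y),R=cv2.minEnclosingCircle(q.astype(np.float32)); print(' shoulder enclosing (57)',x,y,R)
    me=ms&(np.hypot(P[...,0]-x/1e3,P[...,1]-y/1e3)>.049)
    print(' ears',pca(me)); q=P[me]; k=(q[:,1]-y/1e3)>0
    for kk in(k,~k):
        if kk.any(): print('  ',kk.sum(),q[kk].mean(0).round(4))
    return c,E,P
E
python3 - <<'E'
from h import *
meas('top',(.544,-.1226));meas('scene',(.544,-.1226))
E
```

```text
top bar (201, array([ 0.5516, -0.1363,  0.1597]), np.float64(154.6)) rect 551.9 -136.6 [14.1 57.7] 64.6
 cap disc 549.77392578125 -133.5336456298828 25.96063804626465 0.13599028594445345
 shoulder enclosing (57) 551.1154174804688 -134.468505859375 55.770538330078125
 ears (34, array([ 0.5542, -0.1336,  0.0891]), np.float64(22.7))
   18 [ 0.5996 -0.1147  0.0888]
   16 [ 0.5031 -0.155   0.0894]
scene bar (296, array([ 0.5527, -0.1353,  0.1606]), np.float64(154.2)) rect 550.7 -136.3 [15.7 58.3] 64.0
 cap disc 550.9476318359375 -134.462646484375 29.612022399902344 0.13437594369608308
 shoulder enclosing (57) 558.8592529296875 -133.4259796142578 49.949214935302734
 ears (5, array([ 0.5731, -0.1227,  0.0877]), np.float64(29.9))
   4 [ 0.5808 -0.1082  0.0881]
   1 [ 0.5425 -0.1806  0.0862]
```

Bar at (0.552, −0.136), axis −25.6°. Ear line at 22.7°, so the bar is −48° from the ears, which fits. Loose cap chosen. The current jaw yaw already lies almost across the bar, so I'm moving over it.

Emit:
play_rows --commands '[[[0.0175,-0.045,0.003,0,0,0,0],[0.035,-0.09,0.006,0,0,0,0],[0.0525,-0.135,0.009,0,0,0,0],[0.07,-0.18,0.012,0,0,0,0],[0.0875,-0.225,0.015,0,0,0,0]]]'

```text
time_s: 0.8
tcp_pos: [0.3707, 0.3304, 0.2378]
ee_rot: [[0.892, -0.452, 0.0], [-0.452, -0.892, 0.0], [0.0, -0.0, -1.0]]
wrist_force: [0.9, 0.3, 0.3]
gripper_width: 1.001
```

Emit:
play_rows --commands '[[[0.0175,-0.045,0.003,0,0,0,0],[0.035,-0.09,0.006,0,0,0,0],[0.0525,-0.135,0.009,0,0,0,0],[0.07,-0.18,0.012,0,0,0,0],[0.0875,-0.225,0.015,0,0,0,0]]]'

```text
time_s: 1.3
tcp_pos: [0.4582, 0.1054, 0.2531]
ee_rot: [[0.892, -0.452, 0.001], [-0.452, -0.892, 0.001], [0.001, -0.001, -1.0]]
wrist_force: [1.1, -0.5, -0.2]
gripper_width: 1.002
```

Emit:
play_rows --commands '[[[0.0175,-0.045,0.003,0,0,0,0],[0.035,-0.09,0.006,0,0,0,0],[0.0525,-0.135,0.009,0,0,0,0],[0.07,-0.18,0.012,0,0,0,0],[0.0875,-0.225,0.015,0,0,0,0]]]'

```text
time_s: 1.8
tcp_pos: [0.5458, -0.1198, 0.2678]
ee_rot: [[0.892, -0.453, 0.0], [-0.453, -0.892, 0.0], [0.0, -0.0, -1.0]]
wrist_force: [0.8, 0.8, 0.8]
gripper_width: 0.998
```

Emit:
play_rows --commands '[[[0.0065,-0.018,0,0,0,0.023,0],[0.0065,-0.018,0,0,0,0.023,0],[0.0065,-0.018,0,0,0,0.023,0]]]'

```text
time_s: 2.1
tcp_pos: [0.5516, -0.1359, 0.2671]
ee_rot: [[0.901, -0.433, -0.001], [-0.433, -0.901, 0.0], [-0.001, 0.0, -1.0]]
wrist_force: [-0.4, -0.2, -1.0]
gripper_width: 0.998
```

```bash
python3 - <<'E'
from h import *
c,E,P=meas('wrist',(.552,-.136));save(c['image'],'w1.png')
s=r.sense();print(s['tcp_pos'],s['joints'],s['ee_rot'])
E
```

```text
wrist bar (754, array([ 0.5545, -0.137 ,  0.16  ]), np.float64(154.7)) rect 553.1 -136.3 [13.9 57.6] 63.9
 cap disc 578.0795288085938 -148.4335479736328 6.417515277862549 0.13573110540497718
 shoulder enclosing (57) 553.84130859375 -136.14598083496094 56.57448959350586
 ears (117, array([ 0.5583, -0.1343,  0.0896]), np.float64(23.6))
   64 [ 0.6021 -0.1151  0.0895]
   53 [ 0.5055 -0.1573  0.0896]
[ 0.55153689 -0.13521599  0.26737887] [ 2.55829718e+00  1.48467500e+01 -3.49695155e+00 -1.97788227e-02
 -7.16832895e+01  6.18494620e+01] [[ 9.01843993e-01 -4.32061544e-01 -4.85222394e-04]
 [-4.32061440e-01 -9.01844121e-01  3.06362357e-04]
 [-5.69962356e-04 -6.66451653e-05 -9.99999835e-01]]
```

View pics/w1.png

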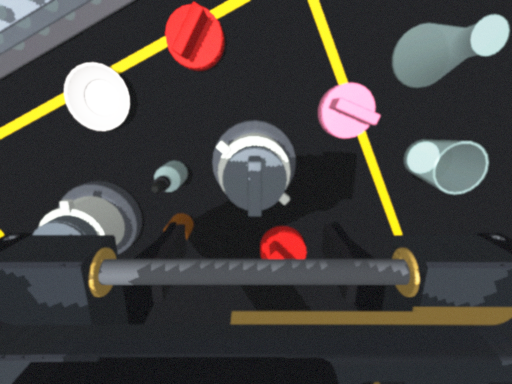

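Wrist view: the bar is upright at (255,185), in line with the tool x axis. The ears are at (223,147) and (284,198), giving an ear line of 23.6°. Axis is (0.553, −0.136). Descending and gripping.

Emit:
play_rows --commands '[[[0.0015,0,-0.04,0,0,0,0],[0.0015,0,-0.08,0,0,0,0],[0.0015,0,-0.11,0,0,0,0],[0.0015,0,-0.13,0,0,0,0],[0.0015,0,-0.14,0,0,0,0]]]'

```text
time_s: 2.65
tcp_pos: [0.5521, -0.1342, 0.1258]
ee_rot: [[0.903, -0.43, -0.003], [-0.43, -0.903, 0.0], [-0.003, 0.001, -1.0]]
wrist_force: [0.5, 0.0, 0.0]
gripper_width: 1.0
```

Emit:
play_rows --commands '[[[0,0,0,0,0,0,0.6],[0,0,0,0,0,0,1],[0,0,0,0,0,0,1],[0,0,0,0,0,0,1],[0,0,0,0,0,0,1]]]'

```text
time_s: 3.15
tcp_pos: [0.5538, -0.1358, 0.1284]
ee_rot: [[0.902, -0.432, 0.002], [-0.432, -0.902, 0.0], [0.001, -0.001, -1.0]]
wrist_force: [-0.2, -0.1, 0.7]
gripper_width: 0.635
```

Emit:
play_rows --commands '[[[0,0,0,0,0,0,1],[0,0,0,0,0,0,1],[0,0,0,0,0,0,1],[0,0,0,0,0,0,1],[0,0,0,0,0,0,1]]]'

```text
time_s: 3.65
tcp_pos: [0.5533, -0.1358, 0.1275]
ee_rot: [[0.902, -0.432, -0.0], [-0.432, -0.902, -0.0], [-0.0, 0.0, -1.0]]
wrist_force: [-0.7, -1.2, -0.5]
gripper_width: 0.172
```

Emit:
play_rows --commands '[[[0,0,0,0,0,0,1],[0,0,0,0,0,0,1],[0,0,0,0,0,0,1],[0,0,0,0,0,0.05,1],[0,0,0,0,0,0.15,1]]]'

```text
time_s: 4.15
tcp_pos: [0.5535, -0.1357, 0.1275]
ee_rot: [[0.957, -0.289, 0.0], [-0.289, -0.957, 0.0], [0.0, -0.0, -1.0]]
wrist_force: [0.5, -0.1, -0.5]
gripper_width: 0.158
```

Emit:
play_rows --commands '[[[0,0,0,0,0,0.1,1],[0,0,0,0,0,0.2,1],[0,0,0,0,0,0.3,1],[0,0,0,0,0,0.4,1],[0,0,0,0,0,0.5,1]]]'

```text
time_s: 4.65
tcp_pos: [0.5532, -0.1356, 0.1272]
ee_rot: [[0.979, 0.206, -0.0], [0.206, -0.979, 0.0], [-0.0, -0.0, -1.0]]
wrist_force: [-0.1, -0.0, -1.3]
gripper_width: 0.154
```

Emit:
play_rows --commands '[[[0,0,0,0,0,0.1,1],[0,0,0,0,0,0.205,1],[0,0,0,0,0,0.205,1]]]'

```text
time_s: 4.95
tcp_pos: [0.5532, -0.1356, 0.1273]
ee_rot: [[0.918, 0.397, -0.0], [0.397, -0.918, 0.0], [-0.0, -0.0, -1.0]]
wrist_force: [-1.0, 0.5, -1.1]
gripper_width: 0.157
```

Emit:
play_rows --commands '[[[0,0,-0.001,0,0,0,1],[0,0,-0.002,0,0,0,1],[0,0,-0.003,0,0,0,1],[0,0,-0.004,0,0,0,1],[0,0,-0.004,0,0,0,1]]]'

```text
time_s: 5.45
tcp_pos: [0.5533, -0.1357, 0.1233]
ee_rot: [[0.918, 0.397, -0.0], [0.397, -0.918, 0.0], [-0.0, -0.0, -1.0]]
wrist_force: [0.3, 0.8, -0.9]
gripper_width: 0.159
```

No resistance, so I'm lowering further.

Emit:
play_rows --commands '[[[0,0,-0.002,0,0,0,1],[0,0,-0.004,0,0,0,1],[0,0,-0.006,0,0,0,1],[0,0,-0.007,0,0,0,1],[0,0,-0.007,0,0,0,1]]]'

```text
time_s: 5.95
tcp_pos: [0.5533, -0.1357, 0.1162]
ee_rot: [[0.918, 0.397, -0.001], [0.397, -0.918, 0.0], [-0.001, -0.0, -1.0]]
wrist_force: [0.0, 0.4, -0.6]
gripper_width: 0.159
```

Emit:
play_rows --commands '[[[0,0,-0.0005,0,0,0,1],[0,0,-0.001,0,0,0,1],[0,0,-0.001,0,0,0,1]]]'

```text
time_s: 6.25
tcp_pos: [0.5535, -0.1357, 0.1156]
ee_rot: [[0.918, 0.397, 0.0], [0.397, -0.918, -0.0], [0.0, 0.0, -1.0]]
wrist_force: [-0.5, -0.9, -0.4]
gripper_width: 0.157
```

```bash
python3 - <<'E'
from h import *
s=r.sense();print(s['tcp_pos'],s['wrist_force'],s['moment'])
c,E,P=meas('scene',(.553,-.136),.142);im=c['image'];save(cv2.resize(im[120:260,140:300],None,fx=4,fy=4,interpolation=2),'s2.png')
E
```

```text
[ 0.55346559 -0.13572473  0.11559247] [-0.50776286 -0.89930451 -0.36012407] [-0.07768801  0.00504446  0.00565712]
scene bar (405, array([ 0.5644, -0.1294,  0.1629]), np.float64(10.1)) rect 563.3 -121.4 [63.8 74.9] 87.7
 cap disc 563.9035034179688 -131.51954650878906 17.22321128845215 0.12393460328526287
 shoulder enclosing (57) 559.23583984375 -134.23944091796875 49.45120620727539
 ears (7, array([ 0.5735, -0.1302,  0.0866]), np.float64(40.2))
   5 [ 0.5865 -0.1102  0.087 ]
   2 [ 0.5409 -0.18    0.0857]
```

View pics/s2.png

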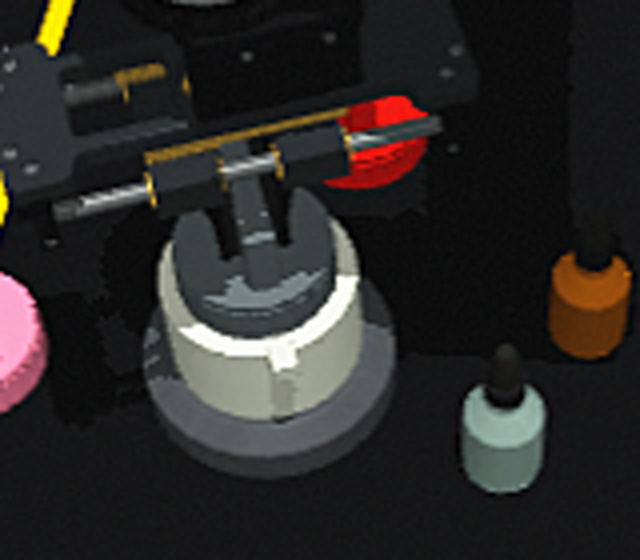

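The cap sits on the shoulder with no neck visible, and its bar points at the ear at crop (285,355). Screwing clockwise.

Emit:
play_rows --commands '[[[0,0,0,0,0,-0.1,1],[0,0,0,0,0,-0.2,1],[0,0,0,0,0,-0.3,1],[0,0,0,0,0,-0.4,1],[0,0,0,0,0,-0.5,1]]]'

```text
time_s: 6.8
tcp_pos: [0.5534, -0.1357, 0.1156]
ee_rot: [[0.995, -0.096, 0.0], [-0.096, -0.995, -0.0], [0.0, 0.0, -1.0]]
wrist_force: [-1.1, 0.3, -1.2]
gripper_width: 0.157
```

Emit:
play_rows --commands '[[[0,0,0,0,0,-0.1,1],[0,0,0,0,0,-0.2,1],[0,0,0,0,0,-0.26,1],[0,0,0,0,0,-0.32,1],[0,0,0,0,0,-0.32,1]]]'

```text
time_s: 7.3
tcp_pos: [0.5534, -0.1357, 0.1156]
ee_rot: [[0.916, -0.4, 0.0], [-0.4, -0.916, 0.0], [0.0, -0.0, -1.0]]
wrist_force: [-1.0, 0.3, -1.9]
gripper_width: 0.161
```

```bash
python3 - <<'E'
from h import *
s=r.sense();R=np.array(s['ee_rot']);print(s['tcp_pos'],s['wrist_force'],s['moment'],s['effort'][5],np.degrees(np.arctan2(R[1,0],R[0,0])))
E
```

```text
[ 0.55344464 -0.13572519  0.11562764] [-0.9950518   0.31508923 -1.87727942] [-0.0285526   0.0278281  -0.04628582] -0.223843096755445 -23.588012923352988
```

Emit:
play_rows --commands '[[[0,0,0,0,0,-0.025,1],[0,0,0,0,0,-0.05,1],[0,0,0,0,0,-0.075,1],[0,0,0,0,0,-0.1,1],[0,0,0,0,0,-0.1,1]]]'

```text
time_s: 7.8
tcp_pos: [0.5535, -0.1361, 0.1156]
ee_rot: [[0.872, -0.489, -0.0], [-0.489, -0.872, -0.001], [0.0, 0.001, -1.0]]
wrist_force: [0.2, -3.1, -0.6]
gripper_width: 0.158
```

```bash
python3 - <<'E'
from h import *
s=r.sense();R=np.array(s['ee_rot']);print(s['tcp_pos'],s['wrist_force'],s['moment'],s['effort'][5],np.degrees(np.arctan2(R[1,0],R[0,0])))
E
```

```text
[ 0.55346926 -0.13611772  0.11564089] [ 0.19754227 -3.067958   -0.62296003] [-0.88542114 -0.056623    0.37066916] -0.5037032067775726 -29.28792409240937
```

Emit:
play_rows --commands '[[[0,0,0,0,0,-0.02,1],[0,0,0,0,0,-0.04,1],[0,0,0,0,0,-0.06,1],[0,0,0,0,0,-0.06,1]]]'

```text
time_s: 8.2
tcp_pos: [0.5536, -0.1361, 0.1157]
ee_rot: [[0.841, -0.541, 0.0], [-0.541, -0.841, -0.001], [0.001, 0.0, -1.0]]
wrist_force: [0.1, -4.8, -1.3]
gripper_width: 0.162
```

```bash
python3 - <<'E'
from h import *
s=r.sense();R=np.array(s['ee_rot']);print(s['tcp_pos'],s['wrist_force'],s['moment'],s['effort'][5],np.degrees(np.arctan2(R[1,0],R[0,0])))
E
```

```text
[ 0.55357857 -0.13608396  0.11567576] [ 0.09579753 -4.75925131 -1.32279498] [-1.46033487 -0.18427635  0.84697548] -0.8679354004561901 -32.745404617220075
```

Moment is building to 0.85 N·m at the stop (−52 to −53°), so the cap is locked. Opening in place, then rising.

Emit:
play_rows --commands '[[[0,0,0,0,0,0,0.6],[0,0,0,0,0,0,0.3],[0,0,0,0,0,0,0],[0,0,0,0,0,0,0],[0,0,0,0,0,0,0]]]'

```text
time_s: 8.7
tcp_pos: [0.5534, -0.1354, 0.1156]
ee_rot: [[0.841, -0.541, 0.0], [-0.541, -0.841, 0.0], [-0.0, -0.0, -1.0]]
wrist_force: [-0.6, 0.1, -0.1]
gripper_width: 0.531
```

Emit:
play_rows --commands '[[[0,0,0,0,0,0,0],[0,0,0,0,0,0,0],[0,0,0.01,0,0,0,0],[0,0,0.04,0,0,0,0],[0,0,0.08,0,0,0,0]]]'

```text
time_s: 9.2
tcp_pos: [0.5522, -0.1357, 0.1953]
ee_rot: [[0.841, -0.541, -0.004], [-0.541, -0.841, 0.0], [-0.004, 0.002, -1.0]]
wrist_force: [0.1, 0.4, -0.3]
gripper_width: 0.96
```

Emit:
play_rows --commands '[[[0,0,0.04,0,0,0,0],[0,0,0.075,0,0,0,0],[0,0,0.075,0,0,0,0]]]'

```text
time_s: 9.5
tcp_pos: [0.5562, -0.1364, 0.2778]
ee_rot: [[0.841, -0.541, 0.013], [-0.541, -0.841, -0.002], [0.012, -0.006, -1.0]]
wrist_force: [0.1, -0.2, -0.4]
gripper_width: 0.995
```

```bash
python3 - <<'E'
from h import *
c,E,P=meas('wrist',(.553,-.136),.141);save(c['image'],'w3.png')
s=r.sense();print(s['time_s'],s['tcp_pos'],s['wrist_force'],s['gripper_width'])
E
```

```text
wrist bar (658, array([ 0.5549, -0.1362,  0.148 ]), np.float64(152.5)) rect 553.8 -135.6 [14.  57.2] 62.4
 cap disc 578.190185546875 -148.569091796875 6.343635559082031 0.12324709728511214
 shoulder enclosing (57) 553.8366088867188 -136.96119689941406 56.727149963378906
 ears (110, array([ 0.558 , -0.1344,  0.0895]), np.float64(23.5))
   60 [ 0.602  -0.1153  0.0894]
   50 [ 0.5052 -0.1574  0.0896]
9.55 [ 0.55473124 -0.13583476  0.27448876] [-0.64618122 -0.48290422 -0.46164454] 0.9966289275504344
```

View pics/w3.png

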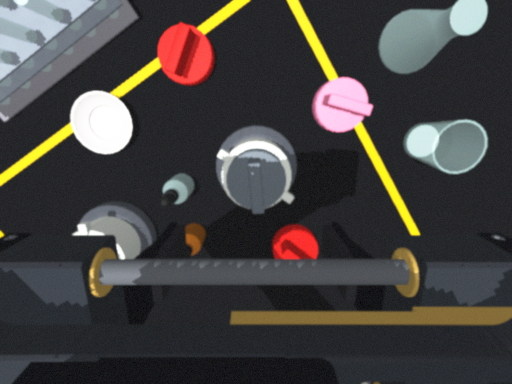

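The bar is at (255,185), −51° from the ears (stop about −52°). Its top is at 148 mm, the dropped height, and the gripper is clear above it. Handing in.

```bash
python3 -c "
from station import r
print(r.finish_job())"
```

```text
the job is handed in; nothing more can be done
None
```

The loose cap is down, screwed shut and released, and the job is handed in at about 9.6 s of the 32 s allowed.

- **What I did:** I gripped the loose cap by its bar and turned it about 49° counter-clockwise until the bar lined up with the ears. I then lowered it 12 mm onto the shoulder while still holding it, and felt no resistance. Then I screwed it clockwise until the turning moment rose to 0.85 N·m at the stop, opened the gripper in place and moved straight up.
- **Last checks:** The bar top measured 148 mm above the bench, the same height as the closed jar. The bar stood at about −51° from the ears, against a nominal stop of about −52°, which is within my measuring error. The gripper was about 125 mm clear of the bar, and the highest wrist force I read was about 5 N.
- **One disagreement:** The tool turned to −56° while the cap stopped at about −51°, so the fingers twisted slightly on the bar as they pressed against the stop. No check failed.

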